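Tip two trim panels onto their backs for spraying

ROBOT

A 6-joint arm with a two-finger parallel gripper is mounted at the origin on the work surface. World frame = base frame: x ahead of the robot, y to its left, z up, the work surface at z = 0. Lengths are in m, angles in rad, forces in N, time in s.
With the tool pointing down it reaches from about 0.35 to 0.875 m from the base axis. Payload 4.2 kg.
Tool frame: the origin (TCP) lies on the mounting face of the last link; the fingertips stand 173 mm ahead of it and the grasp point (between the pads) lies 155 mm ahead of it (finger_overhang is the distance from the TCP to the fingertips, in m); z points along the fingers, y is the line along which they close (so a half turn about z gives the same grasp; the last joint's range is limited). The gripper opens to 85 mm and grips with 20 to 120 N. Pads are 22 mm wide; open, the fingers measure 114 mm over their backs; the gripper's body (76 mm by 85 mm) begins 54 mm behind the grasp point. The pads swing forward as they close: fully open they stand 13 mm farther back than shut.
Start: joints at [1.599, 0.385, 0.008, 0, -1.194, -0.259], TCP at [0.143, 0.608, 0.405] pointing down, gripper open.
Joint ranges: [-3.14, 3.14], [-1.21, 2.06], [-1.07, 1.41], [-3.16, 2.05], [-2.99, -0.16], [-3.1, 3.1]. Speed limits (rad/s): [2.79, 2.79, 3.14, 3.14, 3.14, 3.14].

INTERFACE

Orientations are given as a 3x3 rotation matrix whose columns are the frame's x, y, z axes.
In Python, from cell import * gives the robot as it stands. The module is installed in compiled form; this text tells all that it offers.
- The arm moves only by the shell command python3 -m crank 'ROWS' [FORCE]. ROWS is JSON, a list of rows, each an object of numbers: "tx", "ty", "tz": the shift along the world's x, y, z normalised to -1 to 1, where 1 is 40 mm; "twist": the turn about the world's z normalised to -1 to 1, where 1 is 0.1 rad; "grip": the closure, from -1 (fully open) to 1 (shut). A call has exactly 5 rows; each row shifts and turns the commanded pose from where the row before left it; what a row does not reach is not made up. A row lasts 1/12 s, in which the tool goes at most 41.7 mm and 7.16 degrees, less where a joint would pass 70% of its speed; a pose out of reach is approached as far as the arm can. A call with a number of a shift or a turn outside -1 to 1 is refused whole. A call with a gripper value outside its range is refused whole. The fingers move at their own pace and stop on an object; FORCE is the grip in N (left out, the last holds). Time passes only in rows, so rows that do not move let the fingers close, or fill a call up. It gives the time, the measured TCP pose, the force, the opening and the grip force at its end, in the units of the state.
- sense(): the state, without advancing time (a new reading comes with each control period).
- snapshot(name): name is "scene" or "top"; returns the picture (420x560x3 uint8, red, green, blue); there is no depth.
- camera_info(name): a dict with "camera_matrix" (3x3 intrinsics, pixels), "rvec" (rotation vector, rad) and "tvec" (3), from world to camera coordinates, as OpenCV has them. Camera axes: x right, y down, z forward; pixel columns grow to the right and rows downward; lengths in m; the calibration is good to about 2 mm. A picture is of the moment at which its call begins. camera_info takes no time and is no camera call.
- job_done(): hands the job in; it is judged then, once.
Trained networks look in the newest picture that a camera, given by its name, has taken for a name from the list of things; names that differ only in an ending like _2 or _b are one class to them, and where a whole thing is asked for, a point or a joint stands for the part that bears it (a point fixed in the world has none). Each returns a list of dicts, best first, with "score" (0 to 1); they miss things now and then, are a little off and sometimes report something else, mostly with a low value. They report only what shows in the picture. A call takes as long as a camera call.
- regions_of(label, camera): "pixels" (420x560 bool, what is visible of it) and "rect" ([centre column, centre row, width, height] in pixels, round what is visible of it).
The state is a dict: "time_s": time; "joint_pos": joint angles; "qvel": joint speeds; "joint_efforts": joint torques, N m; "tool_pos": TCP position; "eef_rot": TCP orientation; "wrist_force": force on the tool from outside, world axes, zero at the start; "ft_torque": the same for the moment, N m; "finger_gap": opening from 0.0 (shut) to 1.0 (fully open); "finger_force": force on a finger pad.
Only numpy, scipy, OpenCV 4.12 (cv2) and the standard library are available. Lean on these libraries where they do the work, as an engineer would, in place of code of your own. Each camera call takes 0.05 s, during which the arm holds its last target. There are 200 camera calls.

TASK

Two brown car-trim panels, one notched and one plain, stand on edge on the spray board: push each one over with light pushes of the fingers so that it falls onto its back where it stands, clips down and smooth face up, ready to be sprayed. Do not grip, lift or carry the panels or shove them along the board, never let one fall on its smooth face, and leave everything else on the bench where it is.

Things in the scene. Friction and masses are not known exactly. Their poses are not given: they have to be found in the camera images.
- notched_panel: loose brown fibre trim panel, 170 (y) x 110 (z) x 22 mm (x), about 0.25 kg, standing on its long edge on the board; a notch 64 mm wide, 28 mm deep is cut in the middle of its top edge. Origin: middle of that edge, mid-thickness; z up as it stands. Its -x side is the smooth flat face, its +x side the back with four black clips, 10 mm tall.
- notched_mid (a point): notched panel: its centre, 55 mm above its origin along its z. The clips are 16 mm wide and sit 20 and 90 mm above the standing edge, 65 mm either side of the middle. Leant more than about 12 degrees the panel topples by itself; on its back it rests on the clip tips, +x down, face 32 mm above the board
- plain_panel: loose brown fibre trim panel, 130 (y) x 110 (z) x 22 mm (x), about 0.25 kg, standing on its long edge on the board; a plain rectangle. Origin: middle of that edge, mid-thickness; z up as it stands. Its -x side is the smooth flat face, its +x side the back with four black clips, 10 mm tall.
- plain_mid (a point): plain panel: its centre, 55 mm above its origin along its z. The clips are 16 mm wide and sit 20 and 90 mm above the standing edge, 45 mm either side of the middle. Leant more than about 12 degrees the panel topples by itself; on its back it rests on the clip tips, +x down, face 32 mm above the board
- board: fixed grey laminate spray board, 460 x 800 mm (x, y), 12 mm thick, lying on the bench; origin at the centre of its underside, so its top is at z = 0.012 m
- tin_left: bystander: steel solvent tin, 65 x 100 mm, 192 mm tall with its cap, standing; origin at the centre of its underside
- tin_right: bystander: a like solvent tin on the other side; origin at the centre of its underside
- mixing_cup: bystander: open white plastic cup, 64 mm across, 85 mm tall, on the board between the panels; origin at the centre of its underside
- sanding_block: bystander: black rubber sanding block, 110 x 65 x 35 mm (x, y, z), on the board; origin at the centre of its underside
- tape_roll: bystander: roll of masking tape lying flat, 90 mm across, 25 mm high, on the board; origin at the centre of its underside
- paint_jar: bystander: lidded glass jar, 70 mm across, 100 mm tall; origin at the centre of its underside
- spatula: bystander: spatula 240 mm long lying on the bench beside the board; origin at the middle of its underside

How it is judged:
By the outcome, as a careful person would: the job done as asked, in the order asked, and still so for the second after the job is handed in, with the robot touching nothing.
It also fails if it takes over 45 s, if anything falls off the work surface, if the arm or the gripper's body presses on something with over 40 N, if the wrist force passes 120 N, or if a joint passes its speed limit or range.

## Working session

There is one attempt and no reset: what is moved stays moved. The work goes in short steps, Python scripts to look and compute and a shell command to move; the robot and the scene stay as the last step left them, time stands still between calls to the robot, and variables do not carry over. Pictures are saved under pics/ and viewed, at most 10 in all, crops included, and the job is handed in when it is done.

```bash
mkdir -p pics
python3 - <<'E'
from cell import *
import cv2,numpy as np
for n in("top","scene"):
    im=snapshot(n); cv2.imwrite(f"pics/{n}0.png",im[:,:,::-1])
    c=camera_info(n);R=cv2.Rodrigues(np.array(c["rvec"],float))[0];print(n,c["camera_matrix"],(-R.T@np.array(c["tvec"]).ravel()).round(3),R.round(2).tolist())
    for l in("notched_panel","plain_panel"):
        for r in regions_of(l,n)[:2]: print(l,r["score"],np.round(r["rect"],1))
s=sense();print(s["time_s"],s["tool_pos"],np.round(s["eef_rot"],3).tolist())
E
```

```text
top [[453.86885615   0.         279.1946839 ]
 [  0.         453.86885615 216.57513032]
 [  0.           0.           1.        ]] [ 0.317 -0.008  1.666] [[0.01, -1.0, -0.01], [-0.99, -0.01, -0.13], [0.13, 0.01, -0.99]]
notched_panel 0.7 [289.6 170.9  19.6  32.3]
notched_panel 0.66 [353.  192.6  53.3  16.3]
plain_panel 0.67 [226.1 207.4  39.6  18.1]
plain_panel 0.4 [135.7 200.1  44.4  29.3]
scene [[480.07114539   0.         281.12985205]
 [  0.         480.07114539 207.25907836]
 [  0.           0.           1.        ]] [1.347 0.399 1.427] [[-0.45, 0.89, 0.0], [0.74, 0.38, -0.55], [-0.49, -0.25, -0.83]]
notched_panel 0.65 [213.3 197.   48.5  41. ]
notched_panel 0.5 [336.7 234.3  42.4  25.6]
plain_panel 0.66 [338.6 232.1  43.4  25.1]
0.3 [0.14292676 0.60837445 0.40432393] [[0.973, -0.229, -0.0], [-0.229, -0.973, -0.001], [0.0, 0.001, -1.0]]
```

Run:
```python
import cv2
a=cv2.imread("pics/top0.png");b=cv2.imread("pics/scene0.png")
cv2.imwrite("pics/a.png",cv2.resize(a[120:300,120:420],(800,480),interpolation=2))
cv2.imwrite("pics/b.png",cv2.resize(b[120:320,130:430],(800,533),interpolation=2))
```

```text
(no output)
```

View pics/a.png

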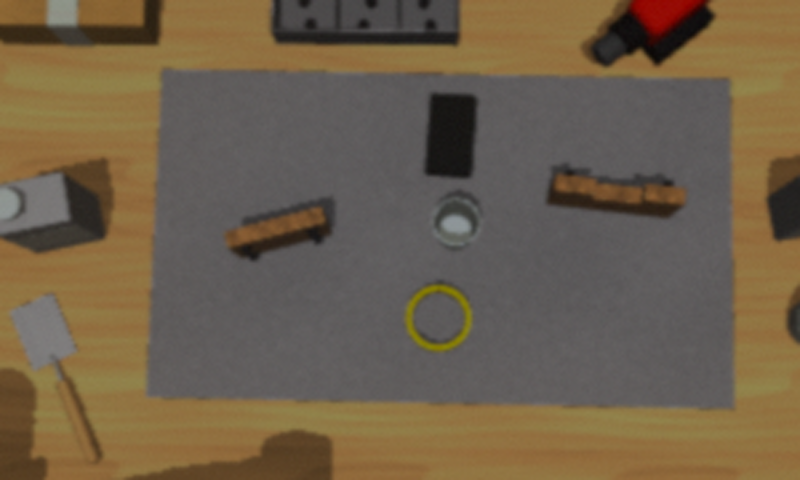

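View pics/b.png

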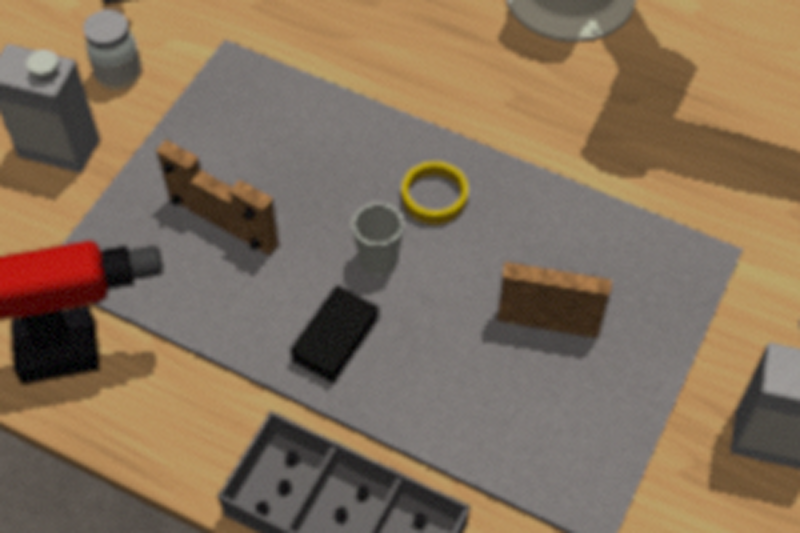

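View pics/top0.png

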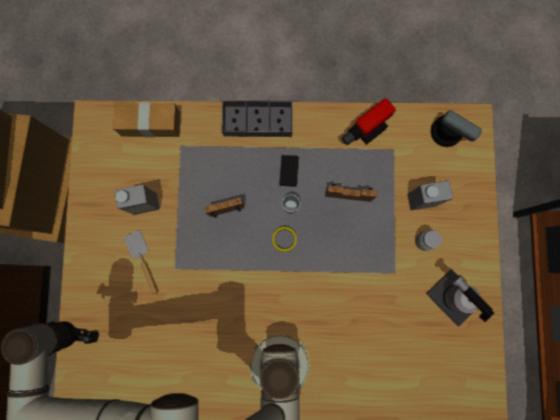

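The top view shows the notched panel on the right with its top edge running from about (557,183) to (685,195) in the crop. Its clips are on the far (+x) side, so I push it away from the robot. The plain panel is on the left, from about (228,240) to (325,215). Its clips face the robot, so it has to be pushed back towards the base from its far side.

```bash
cat > h.py <<'E'
from cell import *
import cv2,numpy as np
def ray(n,uv,z):
    c=camera_info(n);K=np.array(c["camera_matrix"]);R=cv2.Rodrigues(np.array(c["rvec"],float))[0];C=-R.T@np.array(c["tvec"],float).ravel()
    d=R.T@np.linalg.inv(K)@np.array([uv[0],uv[1],1.]);return C+d*(z-C[2])/d[2]
E
python3 - <<'E'
from h import *
im=cv2.imread("pics/top0.png")
for name,(x0,x1,y0,y1) in dict(notched=(320,385,175,205),plain=(198,250,190,222)).items():
    c=im[y0:y1,x0:x1].astype(int)
    m=(c[:,:,2]-c[:,:,0]>45)&(c[:,:,2]>95)
    p=np.argwhere(m)[:,::-1]+[x0,y0]
    w=np.array([ray("top",q,.122)[:2] for q in p]); mu=w.mean(0);u=np.linalg.svd(w-mu)[2][0]; e=(w-mu)@u
    (cx,cy),sz,an=cv2.minAreaRect((w*1000).astype(np.float32))
    print(name,len(p),mu.round(3),"long dir",u.round(3),"ext",np.ptp(e).round(3),(cx,cy),sz,an)
f=lambda x,y:ray("top",(120+x/2.667,120+y/2.667),.122)[:2].round(3)
print("n",f(556,184),f(686,196),f(621,190),"p",f(228,240),f(325,215),f(277,228))
E
```

```text
notched 254 [ 0.606 -0.247] long dir [-0.095 -0.996] ext 0.166 (604.9215698242188, -247.15859985351562) (166.398681640625, 24.825801849365234) 84.13699340820312
plain 215 [0.554 0.198] long dir [ 0.269 -0.963] ext 0.128 (553.615234375, 198.71705627441406) (20.11043357849121, 127.51919555664062) 15.582176208496094
n [ 0.612 -0.166] [ 0.598 -0.334] [ 0.605 -0.25 ] p [0.534 0.257] [0.568 0.133] [0.551 0.194]
```

```bash
python3 -m crank '[{"tx":0.4,"ty":-0.85,"grip":-1},{"tx":0.4,"ty":-0.85,"grip":-1},{"tx":0.4,"ty":-0.85,"grip":-1},{"tx":0.4,"ty":-0.85,"grip":-1},{"tx":0.4,"ty":-0.85,"grip":-1}]'
python3 -m crank '[{"tx":0.4,"ty":-0.85,"grip":-1},{"tx":0.4,"ty":-0.85,"grip":-1},{"tx":0.4,"ty":-0.85,"grip":-1},{"tx":0.4,"ty":-0.85,"grip":-1},{"tx":0.4,"ty":-0.85,"grip":-1}]'
python3 -m crank '[{"tx":0.4,"ty":-0.85,"grip":-1},{"tx":0.4,"ty":-0.85,"grip":-1},{"tx":0.4,"ty":-0.85,"grip":-1},{"tx":0.4,"ty":-0.85,"grip":-1},{"tx":0.4,"ty":-0.85,"grip":-1}]'
```

```text
invalid input at $[0]: expected keys tx, ty, tz, twist, grip
invalid input at $[0]: expected keys tx, ty, tz, twist, grip
invalid input at $[0]: expected keys tx, ty, tz, twist, grip
```

```bash
python3 -m crank '[{"tx":0.4,"ty":-0.85,"tz":0,"twist":0,"grip":-1},{"tx":0.4,"ty":-0.85,"tz":0,"twist":0,"grip":-1},{"tx":0.4,"ty":-0.85,"tz":0,"twist":0,"grip":-1},{"tx":0.4,"ty":-0.85,"tz":0,"twist":0,"grip":-1},{"tx":0.4,"ty":-0.85,"tz":0,"twist":0,"grip":-1}]'
python3 -m crank '[{"tx":0.4,"ty":-0.85,"tz":0,"twist":0,"grip":-1},{"tx":0.4,"ty":-0.85,"tz":0,"twist":0,"grip":-1},{"tx":0.4,"ty":-0.85,"tz":0,"twist":0,"grip":-1},{"tx":0.4,"ty":-0.85,"tz":0,"twist":0,"grip":-1},{"tx":0.4,"ty":-0.85,"tz":0,"twist":0,"grip":-1}]'
python3 -m crank '[{"tx":0.4,"ty":-0.85,"tz":0,"twist":0,"grip":-1},{"tx":0.4,"ty":-0.85,"tz":0,"twist":0,"grip":-1},{"tx":0.4,"ty":-0.85,"tz":0,"twist":0,"grip":-1},{"tx":0.4,"ty":-0.85,"tz":0,"twist":0,"grip":-1},{"tx":0.4,"ty":-0.85,"tz":0,"twist":0,"grip":-1}]'
```

```text
time_s: 0.72
tool_pos: [0.2233, 0.4367, 0.4047]
eef_rot: [[0.974, -0.228, 0.0], [-0.228, -0.974, -0.0], [0.0, 0.0, -1.0]]
wrist_force: [-0.0, 0.8, 0.5]
finger_gap: 1.001
finger_force: 0.0
time_s: 1.13
tool_pos: [0.3032, 0.2665, 0.405]
eef_rot: [[0.974, -0.228, 0.0], [-0.228, -0.974, 0.001], [0.0, -0.001, -1.0]]
wrist_force: [-0.2, 0.9, 0.5]
finger_gap: 1.002
finger_force: 0.0
time_s: 1.55
tool_pos: [0.383, 0.0965, 0.4052]
eef_rot: [[0.974, -0.228, 0.001], [-0.228, -0.974, 0.001], [0.001, -0.001, -1.0]]
wrist_force: [1.2, 1.1, -0.1]
finger_gap: 1.001
finger_force: 0.0
```

```bash
python3 -m crank '[{"tx":0.4,"ty":-0.85,"tz":0,"twist":0,"grip":-1},{"tx":0.4,"ty":-0.85,"tz":0,"twist":0,"grip":-1},{"tx":0.4,"ty":-0.85,"tz":0,"twist":0,"grip":-1},{"tx":0.4,"ty":-0.85,"tz":0,"twist":0,"grip":-1},{"tx":0.4,"ty":-0.85,"tz":0,"twist":0,"grip":-1}]'
python3 -m crank '[{"tx":0.3,"ty":-0.85,"tz":0,"twist":0.28,"grip":-1},{"tx":0.3,"ty":-0.85,"tz":0,"twist":0.28,"grip":-1},{"tx":0.3,"ty":-0.85,"tz":0,"twist":0.28,"grip":-1},{"tx":0.3,"ty":-0.85,"tz":0,"twist":0.28,"grip":-1},{"tx":0.3,"ty":-0.85,"tz":0,"twist":0.28,"grip":-1}]'
python3 -m crank '[{"tx":0,"ty":0,"tz":-0.7,"twist":0,"grip":-1},{"tx":0,"ty":0,"tz":-0.7,"twist":0,"grip":-1},{"tx":0,"ty":0,"tz":-0.7,"twist":0,"grip":-1},{"tx":0,"ty":0,"tz":-0.7,"twist":0,"grip":-1},{"tx":0,"ty":0,"tz":-0.7,"twist":0,"grip":-1}]'
python3 - <<'E'
from h import *
a=snapshot("top");b=snapshot("scene")
f=lambda i,x,y:cv2.resize(i[y:y+100,x:x+130,::-1],(520,400),interpolation=2)
cv2.imwrite("pics/c.png",np.hstack([f(a,290,140),f(b,150,130)])[:, :].copy() if 0 else cv2.resize(np.hstack([f(a,290,140),f(b,150,130)]),(800,308)))
E
```

```text
time_s: 1.97
tool_pos: [0.4632, -0.0736, 0.405]
eef_rot: [[0.973, -0.229, 0.001], [-0.229, -0.973, 0.0], [0.001, -0.0, -1.0]]
wrist_force: [0.5, 1.0, -0.8]
finger_gap: 1.0
finger_force: 0.0
time_s: 2.38
tool_pos: [0.5232, -0.2435, 0.4047]
eef_rot: [[0.996, -0.09, 0.0], [-0.09, -0.996, 0.0], [0.0, -0.0, -1.0]]
wrist_force: [1.4, 0.8, -0.7]
finger_gap: 1.003
finger_force: 0.0
time_s: 2.8
tool_pos: [0.5228, -0.2418, 0.2636]
eef_rot: [[0.996, -0.091, 0.0], [-0.091, -0.996, -0.0], [0.0, 0.0, -1.0]]
wrist_force: [-0.8, 0.0, 0.1]
finger_gap: 1.003
finger_force: 0.0
```

View pics/c.png

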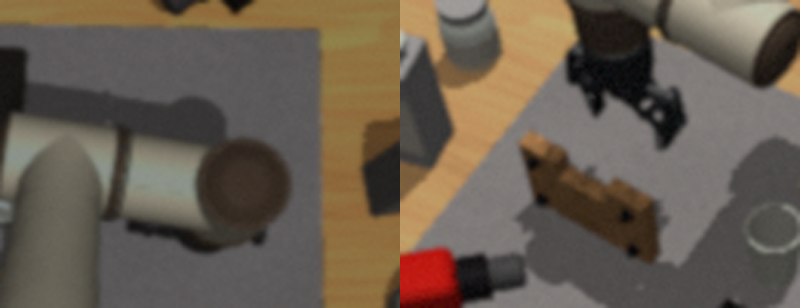

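The fingers are open behind the smooth face, at about (590,90) and (665,120) in the right half of the picture, spanning the notch. Now I'll move in slowly.

```bash
python3 -m crank '[{"tx":0.25,"ty":-0.02,"tz":0,"twist":0,"grip":-1},{"tx":0.25,"ty":-0.02,"tz":0,"twist":0,"grip":-1},{"tx":0.25,"ty":-0.02,"tz":0,"twist":0,"grip":-1},{"tx":0.15,"ty":-0.01,"tz":0,"twist":0,"grip":-1},{"tx":0.1,"ty":-0.01,"tz":0,"twist":0,"grip":-1}]'
python3 -m crank '[{"tx":0.07,"ty":-0.006,"tz":0,"twist":0,"grip":-1},{"tx":0.07,"ty":-0.006,"tz":0,"twist":0,"grip":-1},{"tx":0.07,"ty":-0.006,"tz":0,"twist":0,"grip":-1},{"tx":0.07,"ty":-0.006,"tz":0,"twist":0,"grip":-1},{"tx":0.07,"ty":-0.006,"tz":0,"twist":0,"grip":-1}]'
python3 -m crank '[{"tx":0.07,"ty":-0.006,"tz":0,"twist":0,"grip":-1},{"tx":0.07,"ty":-0.006,"tz":0,"twist":0,"grip":-1},{"tx":0.07,"ty":-0.006,"tz":0,"twist":0,"grip":-1},{"tx":0.07,"ty":-0.006,"tz":0,"twist":0,"grip":-1},{"tx":0.07,"ty":-0.006,"tz":0,"twist":0,"grip":-1}]'
python3 - <<'E'
from h import *
a=snapshot("top");b=snapshot("scene")
f=lambda i,x,y:cv2.resize(i[y:y+100,x:x+130,::-1],(520,400),interpolation=2)
cv2.imwrite("pics/d.png",f(b,150,130))
E
```

```text
time_s: 3.32
tool_pos: [0.5646, -0.2448, 0.266]
eef_rot: [[0.996, -0.09, 0.003], [-0.09, -0.996, -0.001], [0.003, 0.0, -1.0]]
wrist_force: [-0.6, -0.2, 0.5]
finger_gap: 0.999
finger_force: 0.0
time_s: 3.73
tool_pos: [0.577, -0.246, 0.2647]
eef_rot: [[0.996, -0.091, -0.0], [-0.091, -0.996, 0.0], [-0.0, -0.0, -1.0]]
wrist_force: [-0.2, -0.4, -0.6]
finger_gap: 1.0
finger_force: 0.0
time_s: 4.15
tool_pos: [0.5912, -0.2472, 0.2647]
eef_rot: [[0.996, -0.091, -0.0], [-0.091, -0.996, 0.0], [-0.0, -0.0, -1.0]]
wrist_force: [-0.5, 0.4, 0.5]
finger_gap: 1.004
finger_force: 0.1
```

View pics/d.png

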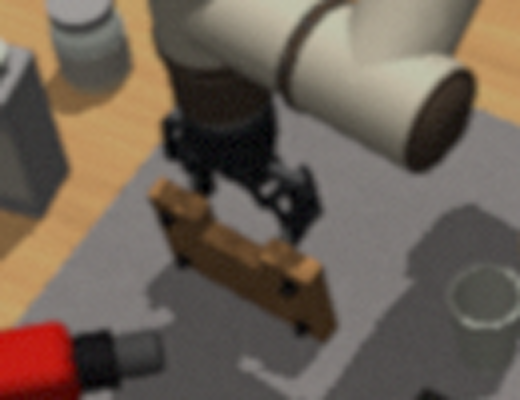

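The fingertips are at the panel's upper edge, at about (205,185) and (300,225), and the push is just starting. I'll keep going.

```bash
python3 -m crank '[{"tx":0.07,"ty":-0.006,"tz":0,"twist":0,"grip":-1},{"tx":0.07,"ty":-0.006,"tz":0,"twist":0,"grip":-1},{"tx":0.07,"ty":-0.006,"tz":0,"twist":0,"grip":-1},{"tx":0.07,"ty":-0.006,"tz":0,"twist":0,"grip":-1},{"tx":0.07,"ty":-0.006,"tz":0,"twist":0,"grip":-1}]'
python3 - <<'E'
from h import *
snapshot("scene")
for r in regions_of("notched_panel","scene")[:2]: print(r["score"],np.round(r["rect"],1),r["pixels"].sum())
E
python3 -m crank '[{"tx":0.07,"ty":-0.006,"tz":0,"twist":0,"grip":-1},{"tx":0.07,"ty":-0.006,"tz":0,"twist":0,"grip":-1},{"tx":0.07,"ty":-0.006,"tz":0,"twist":0,"grip":-1},{"tx":0,"ty":0,"tz":0,"twist":0,"grip":-1},{"tx":0,"ty":0,"tz":0,"twist":0,"grip":-1}]'
python3 - <<'E'
from h import *
b=snapshot("scene")
for r in regions_of("notched_panel","scene")[:2]: print(r["score"],np.round(r["rect"],1),r["pixels"].sum())
f=lambda i,x,y:cv2.resize(i[y:y+100,x:x+130,::-1],(520,400),interpolation=2)
cv2.imwrite("pics/e.png",f(b,150,130))
E
```

```text
time_s: 4.67
tool_pos: [0.6053, -0.2484, 0.2647]
eef_rot: [[0.996, -0.091, 0.0], [-0.091, -0.996, -0.0], [0.0, -0.0, -1.0]]
wrist_force: [1.2, 0.1, -0.7]
finger_gap: 0.999
finger_force: 0.0
0.63 [208.9 197.5  51.5  35.4] 619
time_s: 5.18
tool_pos: [0.6135, -0.2491, 0.2646]
eef_rot: [[0.996, -0.091, -0.0], [-0.091, -0.996, 0.0], [-0.0, -0.0, -1.0]]
wrist_force: [-0.6, 0.2, 0.3]
finger_gap: 0.999
finger_force: 0.0
0.7 [203.  216.6  58.2  44.8] 1302
```

View pics/e.png

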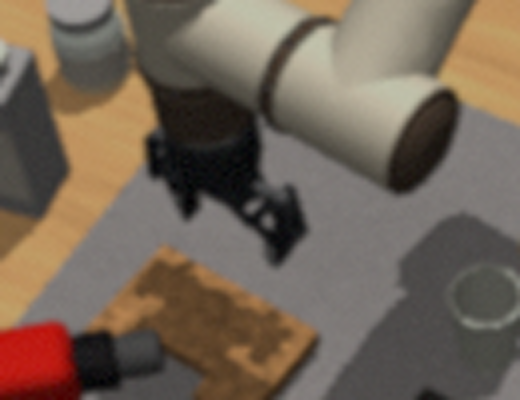

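The notched panel lies on its back, around (210,320), with the smooth face up. Next I'll lift and cross to the far side of the plain panel.

```bash
python3 -m crank '[{"tx":0,"ty":0,"tz":0.7,"twist":0,"grip":-1},{"tx":0,"ty":0,"tz":0.7,"twist":0,"grip":-1},{"tx":0,"ty":0,"tz":0.7,"twist":0,"grip":-1},{"tx":0,"ty":0,"tz":0.7,"twist":0,"grip":-1},{"tx":0,"ty":0,"tz":0.5,"twist":0,"grip":-1}]'
python3 -m crank '[{"tx":0.05,"ty":0.9,"tz":0,"twist":0.3,"grip":-1},{"tx":0.05,"ty":0.9,"tz":0,"twist":0.3,"grip":-1},{"tx":0.05,"ty":0.9,"tz":0,"twist":0.3,"grip":-1},{"tx":0.05,"ty":0.9,"tz":0,"twist":0.3,"grip":-1},{"tx":0.05,"ty":0.9,"tz":0,"twist":0.3,"grip":-1}]'
python3 -m crank '[{"tx":0.05,"ty":0.9,"tz":0,"twist":0.3,"grip":-1},{"tx":0.05,"ty":0.9,"tz":0,"twist":0.3,"grip":-1},{"tx":0.05,"ty":0.9,"tz":0,"twist":0.3,"grip":-1},{"tx":0.05,"ty":0.9,"tz":0,"twist":0.3,"grip":-1},{"tx":0.05,"ty":0.9,"tz":0,"twist":0.3,"grip":-1}]'
python3 -m crank '[{"tx":0,"ty":0.85,"tz":0,"twist":0.3,"grip":-1},{"tx":0,"ty":0.8,"tz":0,"twist":0.3,"grip":-1},{"tx":0,"ty":0.8,"tz":0,"twist":0,"grip":-1},{"tx":0,"ty":0,"tz":0,"twist":0,"grip":-1},{"tx":0,"ty":0,"tz":0,"twist":0,"grip":-1}]'
```

```text
time_s: 5.7
tool_pos: [0.6133, -0.2492, 0.4]
eef_rot: [[0.996, -0.09, 0.003], [-0.09, -0.996, -0.001], [0.003, 0.001, -1.0]]
wrist_force: [1.4, -0.1, 0.3]
finger_gap: 0.996
finger_force: 0.0
time_s: 6.12
tool_pos: [0.6229, -0.0677, 0.3969]
eef_rot: [[0.998, 0.06, 0.0], [0.06, -0.998, 0.0], [0.0, -0.0, -1.0]]
wrist_force: [-0.1, 0.1, -0.2]
finger_gap: 1.004
finger_force: 0.0
time_s: 6.53
tool_pos: [0.6329, 0.1126, 0.3969]
eef_rot: [[0.978, 0.209, 0.0], [0.209, -0.978, 0.0], [0.0, -0.0, -1.0]]
wrist_force: [1.0, -1.0, 0.3]
finger_gap: 0.997
finger_force: 0.0
time_s: 6.95
tool_pos: [0.633, 0.2106, 0.3962]
eef_rot: [[0.963, 0.269, -0.001], [0.269, -0.963, -0.0], [-0.001, 0.0, -1.0]]
wrist_force: [-0.4, -0.3, 0.2]
finger_gap: 0.999
finger_force: 0.0
```

```bash
python3 -m crank '[{"tx":0,"ty":0.1,"tz":-0.66,"twist":0,"grip":-1},{"tx":0,"ty":0.1,"tz":-0.66,"twist":0,"grip":-1},{"tx":0,"ty":0,"tz":-0.66,"twist":0,"grip":-1},{"tx":0,"ty":0,"tz":-0.66,"twist":0,"grip":-1},{"tx":0,"ty":0,"tz":-0.66,"twist":0,"grip":-1}]'
python3 -m crank '[{"tx":-0.25,"ty":-0.07,"tz":0,"twist":0,"grip":-1},{"tx":-0.25,"ty":-0.07,"tz":0,"twist":0,"grip":-1},{"tx":-0.25,"ty":-0.07,"tz":0,"twist":0,"grip":-1},{"tx":-0.2,"ty":-0.055,"tz":0,"twist":0,"grip":-1},{"tx":-0.1,"ty":-0.03,"tz":0,"twist":0,"grip":-1}]'
python3 - <<'E'
from h import *
b=snapshot("scene")
f=lambda i,x,y:cv2.resize(i[y:y+100,x:x+130,::-1],(520,400),interpolation=2)
cv2.imwrite("pics/f.png",f(b,275,170))
E
```

```text
time_s: 7.37
tool_pos: [0.6333, 0.2154, 0.264]
eef_rot: [[0.964, 0.264, 0.0], [0.264, -0.964, 0.0], [0.0, 0.0, -1.0]]
wrist_force: [1.2, 0.2, -0.8]
finger_gap: 0.999
finger_force: 0.0
time_s: 7.78
tool_pos: [0.5906, 0.2037, 0.265]
eef_rot: [[0.964, 0.265, -0.0], [0.265, -0.964, -0.0], [-0.0, 0.0, -1.0]]
wrist_force: [0.8, -0.5, 0.3]
finger_gap: 0.998
finger_force: 0.0
```

View pics/f.png

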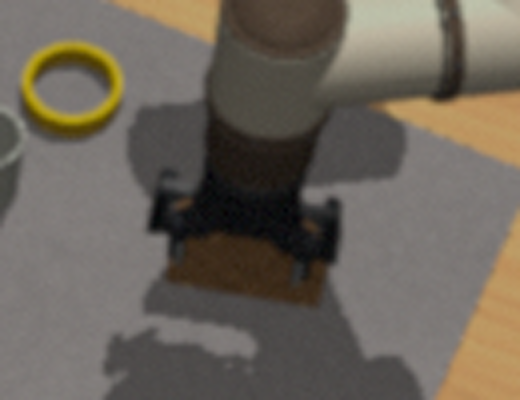

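The fingers are on the near side of the plain panel's smooth face, at about (178,250) and (300,270), within its width. I'll push towards the base.

```bash
python3 -m crank '[{"tx":-0.07,"ty":-0.02,"tz":0,"twist":0,"grip":-1},{"tx":-0.07,"ty":-0.02,"tz":0,"twist":0,"grip":-1},{"tx":-0.07,"ty":-0.02,"tz":0,"twist":0,"grip":-1},{"tx":-0.07,"ty":-0.02,"tz":0,"twist":0,"grip":-1},{"tx":-0.07,"ty":-0.02,"tz":0,"twist":0,"grip":-1}]'
python3 -m crank '[{"tx":-0.07,"ty":-0.02,"tz":0,"twist":0,"grip":-1},{"tx":-0.07,"ty":-0.02,"tz":0,"twist":0,"grip":-1},{"tx":-0.07,"ty":-0.02,"tz":0,"twist":0,"grip":-1},{"tx":-0.07,"ty":-0.02,"tz":0,"twist":0,"grip":-1},{"tx":-0.07,"ty":-0.02,"tz":0,"twist":0,"grip":-1}]'
python3 -m crank '[{"tx":-0.07,"ty":-0.02,"tz":0,"twist":0,"grip":-1},{"tx":-0.07,"ty":-0.02,"tz":0,"twist":0,"grip":-1},{"tx":-0.07,"ty":-0.02,"tz":0,"twist":0,"grip":-1},{"tx":-0.07,"ty":-0.02,"tz":0,"twist":0,"grip":-1},{"tx":0,"ty":0,"tz":0,"twist":0,"grip":-1}]'
python3 - <<'E'
from h import *
b=snapshot("scene")
f=lambda i,x,y:cv2.resize(i[y:y+100,x:x+130,::-1],(520,400),interpolation=2)
cv2.imwrite("pics/g.png",f(b,275,170))
E
```

```text
time_s: 8.25
tool_pos: [0.5772, 0.2011, 0.2647]
eef_rot: [[0.964, 0.266, 0.0], [0.266, -0.964, -0.0], [0.0, 0.0, -1.0]]
wrist_force: [-0.7, -0.5, 0.2]
finger_gap: 1.002
finger_force: 0.0
time_s: 8.67
tool_pos: [0.563, 0.197, 0.2647]
eef_rot: [[0.964, 0.266, -0.0], [0.266, -0.964, 0.0], [0.0, -0.0, -1.0]]
wrist_force: [-0.6, -0.2, -0.8]
finger_gap: 1.001
finger_force: 0.1
time_s: 9.08
tool_pos: [0.5516, 0.1937, 0.2647]
eef_rot: [[0.964, 0.266, -0.001], [0.266, -0.964, -0.0], [-0.001, 0.0, -1.0]]
wrist_force: [-0.6, 1.0, 1.3]
finger_gap: 1.0
finger_force: 0.0
```

View pics/g.png

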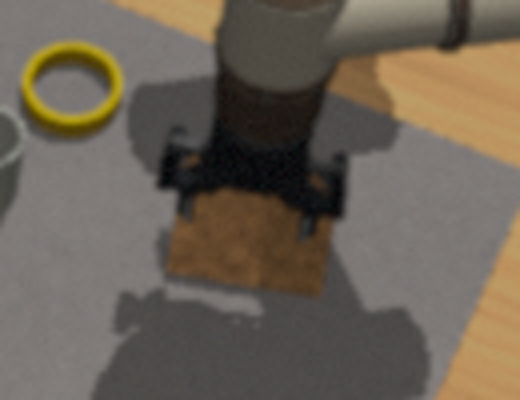

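The face is leaning away, brighter, with its bottom edge still at about (170–320, 280). It needs a little more.

```bash
python3 -m crank '[{"tx":-0.07,"ty":-0.02,"tz":0,"twist":0,"grip":-1},{"tx":-0.07,"ty":-0.02,"tz":0,"twist":0,"grip":-1},{"tx":-0.07,"ty":-0.02,"tz":0,"twist":0,"grip":-1},{"tx":0,"ty":0,"tz":0,"twist":0,"grip":-1},{"tx":0,"ty":0,"tz":0,"twist":0,"grip":-1}]'
python3 - <<'E'
from h import *
b=snapshot("scene")
for r in regions_of("plain_panel","scene")[:2]: print(r["score"],np.round(r["rect"],1),r["pixels"].sum())
f=lambda i,x,y:cv2.resize(i[y:y+100,x:x+130,::-1],(520,400),interpolation=2)
cv2.imwrite("pics/h.png",f(b,275,170))
E
```

```text
time_s: 9.55
tool_pos: [0.5436, 0.1915, 0.2648]
eef_rot: [[0.964, 0.266, 0.0], [0.266, -0.964, -0.0], [0.0, 0.0, -1.0]]
wrist_force: [-0.0, -0.4, 0.2]
finger_gap: 0.998
finger_force: 0.0
0.82 [336.4 226.9  35.2  21.7] 617
```

View pics/h.png

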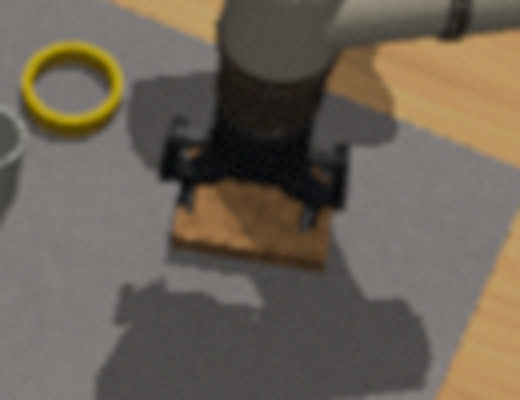

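It has fallen: the standing edge now shows as a thin side below the face. I'll lift clear and check.

```bash
python3 -m crank '[{"tx":0,"ty":0,"tz":0.7,"twist":0,"grip":-1},{"tx":0,"ty":0,"tz":0.7,"twist":0,"grip":-1},{"tx":0,"ty":0,"tz":0.7,"twist":0,"grip":-1},{"tx":0,"ty":0,"tz":0.7,"twist":0,"grip":-1},{"tx":0,"ty":0,"tz":0.7,"twist":0,"grip":-1}]'
python3 -m crank '[{"tx":-0.5,"ty":0.6,"tz":0,"twist":0,"grip":-1},{"tx":-0.5,"ty":0.7,"tz":0,"twist":0,"grip":-1},{"tx":-0.5,"ty":0.7,"tz":0,"twist":0,"grip":-1},{"tx":-0.5,"ty":0.7,"tz":0,"twist":0,"grip":-1},{"tx":-0.5,"ty":0.7,"tz":0,"twist":0,"grip":-1}]'
python3 -m crank '[{"tx":-0.5,"ty":0.7,"tz":0,"twist":0,"grip":-1},{"tx":-0.5,"ty":0.7,"tz":0,"twist":0,"grip":-1},{"tx":-0.5,"ty":0.7,"tz":0,"twist":0,"grip":-1},{"tx":-0.5,"ty":0.7,"tz":0,"twist":0,"grip":-1},{"tx":-0.5,"ty":0.7,"tz":0,"twist":0,"grip":-1}]'
python3 -m crank '[{"tx":0,"ty":0.5,"tz":0,"twist":0,"grip":-1},{"tx":0,"ty":0.5,"tz":0,"twist":0,"grip":-1},{"tx":0,"ty":0,"tz":0,"twist":0,"grip":-1},{"tx":0,"ty":0,"tz":0,"twist":0,"grip":-1},{"tx":0,"ty":0,"tz":0,"twist":0,"grip":-1}]'
python3 - <<'E'
from h import *
a=snapshot("top");b=snapshot("scene")
A=cv2.resize(a[120:270,170:410,::-1],(400,250),interpolation=2);B=cv2.resize(b[120:320,130:430,::-1],(400,267),interpolation=2)
cv2.imwrite("pics/i.png",cv2.resize(np.vstack([A,B]),(464,600)))
for l in("notched_panel","plain_panel"):
  for r in regions_of(l,"top")[:1]:
    p=np.argwhere(r["pixels"])[:,::-1]; w=np.array([ray("top",q,.044)[:2]*1000 for q in p],np.float32); print(l,r["score"],cv2.minAreaRect(w))
E
```

```text
time_s: 10.07
tool_pos: [0.5436, 0.1914, 0.4061]
eef_rot: [[0.964, 0.266, 0.0], [0.266, -0.964, 0.0], [0.0, -0.0, -1.0]]
wrist_force: [0.9, 1.6, 0.3]
finger_gap: 1.0
finger_force: 0.0
time_s: 10.48
tool_pos: [0.4427, 0.3284, 0.405]
eef_rot: [[0.964, 0.265, 0.0], [0.265, -0.964, 0.0], [0.0, -0.0, -1.0]]
wrist_force: [-0.1, 0.9, 0.1]
finger_gap: 1.001
finger_force: 0.0
time_s: 10.9
tool_pos: [0.3425, 0.4687, 0.4049]
eef_rot: [[0.964, 0.266, 0.0], [0.266, -0.964, 0.0], [0.0, -0.0, -1.0]]
wrist_force: [1.4, 0.9, -0.4]
finger_gap: 1.003
finger_force: 0.0
time_s: 11.32
tool_pos: [0.3438, 0.5071, 0.4044]
eef_rot: [[0.964, 0.266, -0.0], [0.266, -0.964, -0.001], [-0.001, 0.001, -1.0]]
wrist_force: [0.7, -0.2, 0.7]
finger_gap: 0.999
finger_force: 0.0
notched_panel 0.78 ((676.5545654296875, -255.15391540527344), (170.51026916503906, 113.7225341796875), 84.29789733886719)
plain_panel 0.74 ((483.3598937988281, 177.96578979492188), (111.70092010498047, 130.47903442382812), 15.65446949005127)
```

View pics/i.png

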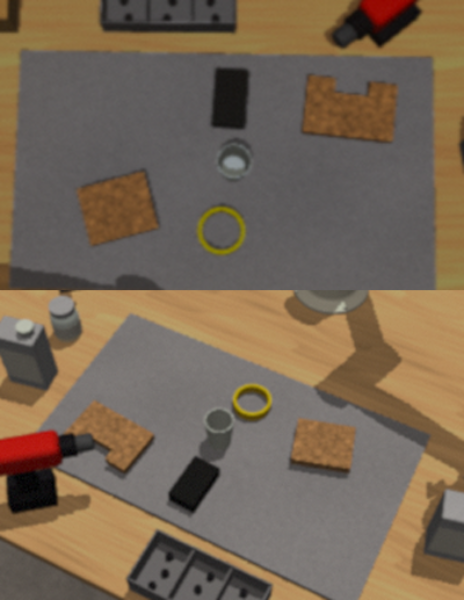

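Both panels lie flat with no clips visible, the notched one at about (350,107) and the plain one at (118,207). Everything else is where it was.

```bash
python3 -c "
from cell import *
print(job_done())"
```

```text
the job is handed in; nothing more can be done
None
```

Both panels were pushed over onto their backs where they stood, clips down and smooth faces up; nothing else moved in the final pictures, and the job was handed in at about 11.5 s.

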